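# Release the jar rack's ratchet jaw and push it back

### The arm

A 6-joint arm with a two-finger parallel gripper is mounted at the origin on a cart in front of the work surface, level with it; the furniture and walls round the work are solid. World frame = base frame: x ahead of the robot, y to its left, z up, the work surface at z = 0. Lengths are in m, angles in rad, forces in N, time in s.
With the tool pointing down it reaches from about 0.3 to 0.775 m from the base axis. Payload 14.6 kg.
Tool frame: the origin (TCP) lies between the finger pads; the fingertips stand 22 mm ahead of it and the grasp point (between the pads) lies 3 mm ahead of it (ctrl.tip_reach is the distance from the TCP to the fingertips, in m); z points along the fingers, y is the direction in which the jaws open and shut (so a half turn about z gives the same grasp; the last joint's range is limited). The gripper opens to 94 mm and grips with 3 to 60 N. Pads are 16 mm wide; open, the fingers measure 119 mm over their backs; the gripper's body (75 mm by 177 mm) begins 78 mm behind the grasp point.
Start: joints at [1.046, 0.3, 1.521, -0, 1.321, -0.067], TCP at [0.243, 0.493, 0.227] pointing down, gripper open.
Joint ranges: [-3.03, 3.03], [-0.79, 2.21], [0.23, 2.52], [-1.04, 4.18], [0, 3.07], [-2.55, 2.55]. Speed limits (rad/s): [2.22, 2.22, 2.57, 3.14, 3.14, 3.14].

### API

Orientations are given as [roll, pitch, yaw] about the fixed x, y, z axes, in that order (R = Rz(yaw) Ry(pitch) Rx(roll)).
In Python, from station import ctrl gives the robot as it stands. The module is installed in compiled form; this text tells all that it offers.
- The arm moves only by the shell command python3 -m creep 'ROWS' [OPENING] [FORCE]. ROWS is a JSON object of lists of equal length, an entry for each row: "xyz": the shift along the tool's x, y, z in mm, a list of three; "spin": the turn about the tool's z in rad. In form: {"xyz": [[tx, ty, tz], ...], "spin": [spin, ...]}. A call has 1 to 5 rows; each row shifts and turns the commanded pose from where the row before left it, along the tool's axes as they then stand; what a row does not reach is not made up. A row lasts 1/8 s, in which the tool goes at most 62.5 mm and 10.7 degrees, less where a joint would pass 70% of its speed; a pose out of reach is approached as far as the arm can. A call with a gripper value outside its range is refused whole. OPENING is the finger opening in mm, from 0 to 94, set as the call begins (- or left out, the last holds). The fingers move at their own pace and stop on an object; FORCE is the grip in N (left out, the last holds). Time passes only in rows, so rows that do not move let the fingers close. It gives the time, the measured TCP pose, the force and the opening at its end, in the units of the state.
- ctrl.get_obs(): the state, without advancing time (a new reading comes with each control period).
- ctrl.camera(name): name is "side" or "top"; returns the picture (420x560x3 uint8, red, green, blue); there is no depth.
- ctrl.camera_model(name): a dict with "fx", "fy", "cx", "cy" (pixels), "R" (3x3) and "t" (3): a world point X has camera coordinates R X + t. Camera axes: x right, y down, z forward; pixel columns grow to the right and rows downward; lengths in m; the calibration is good to about 2 mm. A picture is of the moment at which its call begins. camera_model takes no time and is no camera call.
- ctrl.hand_in(): hands the job in, once; it reports no verdict.
The state is a dict: "time_s": time; "qpos": joint angles; "joint_vel": joint speeds; "tau": joint torques, N m; "ee_pos": TCP position; "eef_rot": TCP orientation; "force": force on the tool from outside, world axes, zero at the start; "moment": the same for the moment, N m; "grip_width": finger opening in m.
Only numpy, scipy, OpenCV 4.12 (cv2) and the standard library are available. Lean on these libraries where they do the work, as an engineer would, in place of code of your own. Each camera call takes 0.05 s, during which the arm holds its last target.

### The job

Open the bay of the jar rack that holds the glass jar, so the jar can be taken out later: press down the black release paddle on the jaw beside the jar and, keeping it down, push that jaw back along its bar, away from the jar, until it is fully home against its end stop; then let go so that the paddle springs up. Use the fingertips only and lift nothing: the jar, the tin and the things round the rack stay standing or lying where they are, and the tin's jaw stays as it is.

Things in the scene. Friction and masses are not known exactly. Their poses are not given: they have to be found in the camera images.
- rack: fixed wooden two-bay jar rack, base 114 x 434 x 12 mm, 6 mm wall across its middle, end stops 34 mm high. A toothed steel bar along its far edge carries two alike grey metal jaws (plate 76 mm wide, 48 mm high), one per bay, each pushed back outward from the middle wall to its end stop. Origin: on the counter under the middle wall; y along the bar to the left bay, x away from the robot, z up.
- left_jaw (a joint): slide of the left (rack +y) jaw along the bar, m: 0 = closest to the middle wall (66 mm gap), 0.070 = fully back against its end stop; grows towards rack +y. Starts between 0.002 and 0.012. Slides with about 2 N once the release is down; with the release up its ratchet blocks it from moving back by more than one 8 mm tooth.
- left_release (a joint): travel of the left (rack +y) jaw's release paddle, m: 0 = up, 0.010 = fully down. The ratchet is free from about 0.006 on. Sprung: about 3 N starts it, about 6 N holds it fully down; it springs up when let go. Readings of a few mm at rest mean the pawl rides on a tooth.
- left_paddle (a point): centre of the top face of the left (rack +y) jaw's release paddle, a black ribbed plate 44 x 44 mm, lying level on top of the jaw, about 78 mm above the counter when up; moves 10 mm straight down. The paddle travels with the jaw.
- left_tab (a point): middle of the top edge, on the face towards the paddle, of the left (rack +y) jaw's upright push tab: grey metal, 46 mm wide, 8 mm thick, at the outer end of the jaw, 24 mm outward of the paddle's centre; its top is 26 mm above the raised paddle. A finger that holds the paddle down pushes the jaw back by this tab.
- right_jaw (a joint): slide of the right (rack -y) jaw along the bar, m: 0 = closest to the middle wall (66 mm gap), 0.070 = fully back against its end stop; grows towards rack -y. Starts between 0.002 and 0.012. Slides with about 2 N once the release is down; with the release up its ratchet blocks it from moving back by more than one 8 mm tooth.
- right_release (a joint): travel of the right (rack -y) jaw's release paddle, m: 0 = up, 0.010 = fully down. The ratchet is free from about 0.006 on. Sprung: about 3 N starts it, about 6 N holds it fully down; it springs up when let go. Readings of a few mm at rest mean the pawl rides on a tooth.
- right_paddle (a point): centre of the top face of the right (rack -y) jaw's release paddle, a black ribbed plate 44 x 44 mm, lying level on top of the jaw, about 78 mm above the counter when up; moves 10 mm straight down. The paddle travels with the jaw.
- right_tab (a point): middle of the top edge, on the face towards the paddle, of the right (rack -y) jaw's upright push tab: grey metal, 46 mm wide, 8 mm thick, at the outer end of the jaw, 24 mm outward of the paddle's centre; its top is 26 mm above the raised paddle. A finger that holds the paddle down pushes the jaw back by this tab.
- jar: closed glass jar with a yellow screw lid, 59 mm across, 80 mm high, standing on the base board in one of the two bays beside the middle wall (centre about 36 mm from the wall's middle). Origin at the centre of its underside.
- tin: closed food tin with a green and white label and a steel top, 58 mm across, 72 mm high, standing in the other bay in the same way. Origin at the centre of its underside.
- mill_a: salt shaker, glass with a grey top, 44 mm across, 90 mm high, behind the rack; bystander. Origin under its centre.
- mill_b: second such shaker, 44 mm across, 90 mm high, behind the rack; bystander. Origin under its centre.
- matchbox: matchbox 53 x 35 x 14 mm lying in front of the rack; bystander. Origin under its centre.
- lemon: lemon 58 x 87 x 57 mm lying in front of the rack; bystander. Origin under its centre.
- teaspoon: steel teaspoon 130 mm long lying in front of the rack; bystander. Origin under its centre.
- vase: light blue vase 72 mm across, 140 mm high, in the far left corner; bystander. Origin under its centre.
- mill_tall: dark wooden pepper mill 58 mm across, 170 mm high, in the far left corner behind the vase; bystander. Origin under its centre.
Not all that is in view belongs to the job. Leave any purple look-alike of the tin alone.

How it is judged:
On the way, in this order (a step that is already met when the one before it is completed fails the run):
1. the release paddle of the jar's jaw is pressed down while that jaw is still about where it started (((y of jar in the frame of rack above 0 m and value of joint left_release above 0.0055 m and distance of left_tab from where it was at the start of the episode below 0.014 m) or (y of jar in the frame of rack below 0 m and value of joint right_release above 0.0055 m and distance of right_tab from where it was at the start of the episode below 0.014 m))), for 0.1 s.
2. the jar's jaw is pushed back to its end stop (((y of jar in the frame of rack above 0 m and value of joint left_jaw above 0.064 m) or (y of jar in the frame of rack below 0 m and value of joint right_jaw above 0.064 m))), for 0.1 s.
At the end, for the whole second after the job is handed in: The jaw beside the jar is within 6 mm of fully back (0.070 m) with its paddle sprung up (less than 5 mm down); the tin's jaw is within 15 mm of its start; jar and tin stand upright and at rest within 15 mm of where they were (((y of jar in the frame of rack above 0 m and value of joint left_jaw above 0.064 m and value of joint left_release below 0.005 m and distance of right_tab from where it was at the start of the episode below 0.015 m) or (y of jar in the frame of rack below 0 m and value of joint right_jaw above 0.064 m and value of joint right_release below 0.005 m and distance of left_tab from where it was at the start of the episode below 0.015 m)) and distance of each of jar, tin from where it was at the start of the episode below 0.015 m and angle between each of jar, tin's own z axis and vertical below 0.2 rad and linear speed of each of jar, tin below 0.02 m/s); the robot touches nothing.
It fails at once if the jar or the tin is lifted (more than 15 mm), shifted (more than 25 mm) or tipped (height (world z) of any of jar, tin above 0.027 m or distance of any of jar, tin from where it was at the start of the episode above 0.025 m or angle between any of jar, tin's own z axis and vertical above 0.35 rad).
It fails at once if the tin's jaw is pushed along the bar (more than 15 mm) ((y of jar in the frame of rack above 0 m and distance of right_tab from where it was at the start of the episode above 0.015 m) or (y of jar in the frame of rack below 0 m and distance of left_tab from where it was at the start of the episode above 0.015 m)).
It fails at once if a bystander is moved (more than 25 mm) (distance of any of mill_a, mill_b, matchbox, lemon, teaspoon, vase, mill_tall from where it was at the start of the episode above 0.025 m).
It also fails if it takes over 35 s, if anything falls off the work surface, if the arm or the gripper's body presses on something with over 40 N, if the wrist force passes 120 N, or if a joint passes its speed limit or range.

## Working session

There is one attempt and no reset: what is moved stays moved. The work goes in short steps, Python scripts to look and compute and a shell command to move; the robot and the scene stay as the last step left them, time stands still between calls to the robot, and variables do not carry over. Pictures are saved under pics/ and viewed, and the job is handed in when it is done.

```bash
mkdir -p pics
python3 - <<'E'
from station import ctrl
import cv2
o=ctrl.get_obs();print(o, ctrl.tip_reach)
for n in("side","top"):
    cv2.imwrite(f"pics/{n}0.png",ctrl.camera(n)[:,:,::-1]); print(n,ctrl.camera_model(n))
E
```

```text
{'time_s': 0.0, 'qpos': array([ 1.04639856e+00,  3.00462162e-01,  1.52160473e+00, -3.60668948e-05,
        1.32073977e+00, -6.65785248e-02]), 'joint_vel': array([ 1.72630934e-03, -1.22232126e-03,  3.47564290e-04, -7.60272304e-05,
       -6.70625005e-04,  4.41724347e-04]), 'tau': array([-1.37037121e-03, -5.31809485e+01, -3.52743173e+01,  7.07437587e-02,
        2.44183384e-02, -1.60542487e-05]), 'ee_pos': array([0.2429667 , 0.49313674, 0.22688123]), 'eef_rot': array([-3.14037902e+00, -4.59099392e-05,  2.68378233e+00]), 'force': array([ 0.08669626, -0.49963558,  0.03898781]), 'moment': array([0.01982362, 0.01806248, 0.03522096]), 'grip_width': 0.09389171791427468} 0.022
side {'fx': 450.73571866830565, 'fy': 450.73571866830565, 'cx': 282.04511209801234, 'cy': 203.5330481032802, 'R': array([[ 0.89284359, -0.45030964,  0.00717927],
       [-0.23029258, -0.47019182, -0.85198884],
       [ 0.38703443,  0.75903945, -0.52351072]]), 't': array([-0.46433295,  0.27491706,  0.83661852])}
top {'fx': 541.1349456922576, 'fy': 541.1349456922576, 'cx': 285.1623692956113, 'cy': 214.10995814237637, 'R': array([[-0.0113468 , -0.99984791, -0.01324385],
       [-0.99614574,  0.01245486, -0.0868248 ],
       [ 0.08697655,  0.01220762, -0.99613556]]), 't': array([0.12298686, 0.56502394, 1.35904607])}
```

View pics/side0.png

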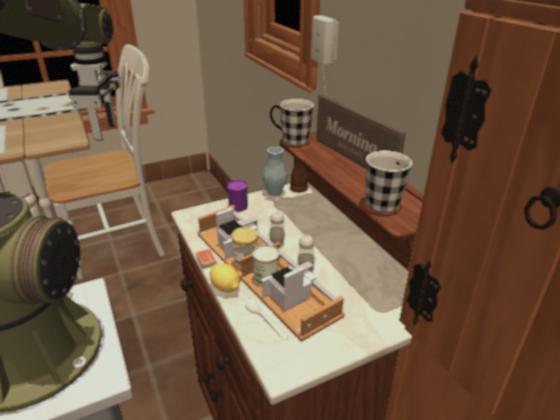

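View pics/top0.png

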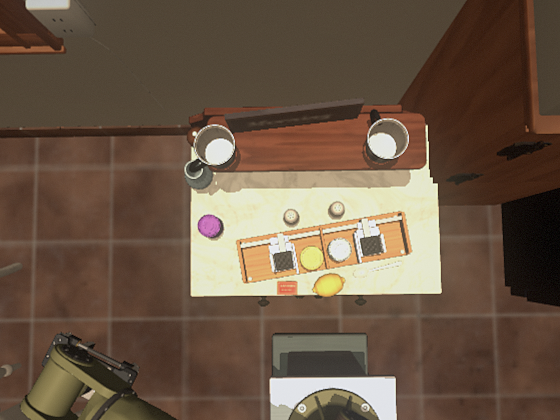

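The jar (yellow lid, top view ≈ (312,258)) is in the left (+y) bay, and its jaw's black paddle is at ≈ (284,260). I'll zoom in.

Run:
```python
import cv2
t=cv2.imread("pics/top0.png")[200:300,230:420]; cv2.imwrite("pics/topc.png",cv2.resize(t,None,fx=4,fy=4,interpolation=cv2.INTER_CUBIC))
t=cv2.imread("pics/side0.png")[190:340,170:350]; cv2.imwrite("pics/sidec.png",cv2.resize(t,None,fx=4,fy=4,interpolation=cv2.INTER_CUBIC))
```

```text
(no output)
```

View pics/topc.png

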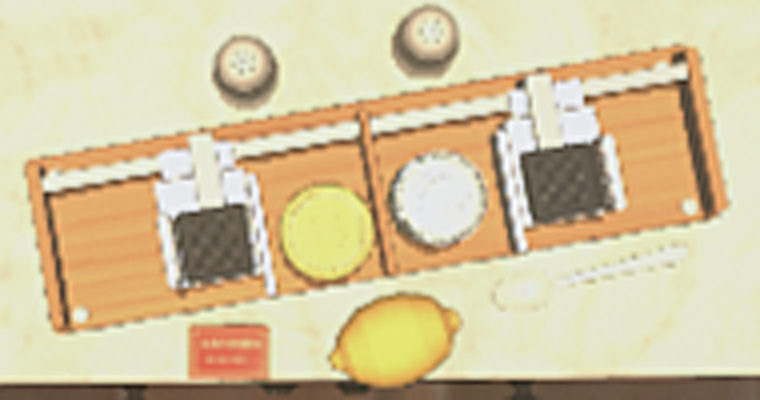

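View pics/sidec.png

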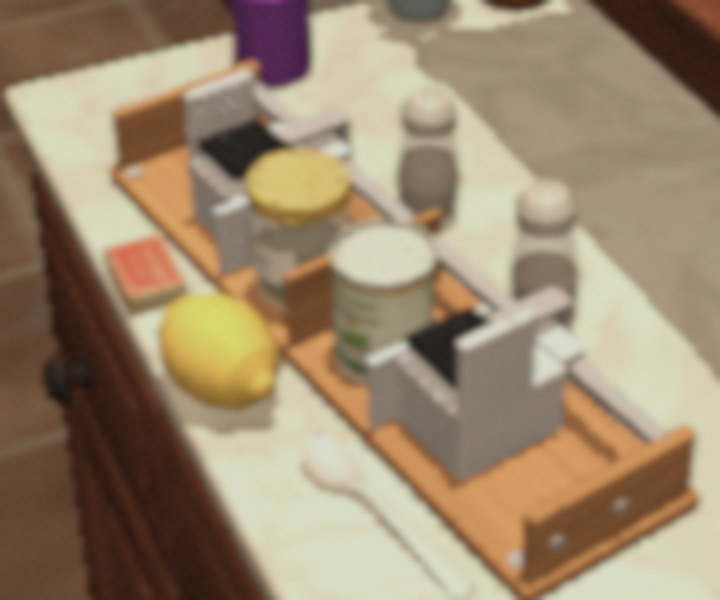

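```bash
cat > h.py <<'E'
from station import ctrl
import numpy as np
def ray(n,u,v,z):
    m=ctrl.camera_model(n);R=np.array(m["R"]);t=np.array(m["t"])
    d=R.T@np.array([(u-m["cx"])/m["fx"],(v-m["cy"])/m["fy"],1]);c=-R.T@t
    return c+d*(z-c[2])/d[2]
def proj(n,X):
    m=ctrl.camera_model(n);p=np.array(m["R"])@X+m["t"];return np.array([m["fx"]*p[0]/p[2]+m["cx"],m["fy"]*p[1]/p[2]+m["cy"]])
def tc(x,y,z): return ray("top",230+(x+.5)/4-.5,200+(y+.5)/4-.5,z)
def sc(x,y,z): return ray("side",170+(x+.5)/4-.5,190+(y+.5)/4-.5,z)
E
python3 - <<'E'
from h import *
np.set_printoptions(precision=4,suppress=True)
P=[tc(*p,.034) for p in[(28,162),(60,330),(695,47),(725,215)]]
for p in P:print(p)
c=sum(P)/4
yv=P[0]+P[1]-P[2]-P[3];yaw=np.arctan2(-yv[0],yv[1]);xv=P[0]-P[1]+P[2]-P[3]
print("rack",c,np.linalg.norm(yv)/2,np.linalg.norm(xv)/2,yaw,np.arctan2(xv[1],xv[0]))
Rz=np.array([[np.cos(yaw),-np.sin(yaw)],[np.sin(yaw),np.cos(yaw)]])
def rk(p):return Rz.T@(p[:2]-c[:2])
for n,p in dict(paddle=tc(215,246,.078),jarlid=tc(327,232,.092),wallfar=tc(365,113,.034),tin=tc(438,200,.084),rpaddle=tc(567,183,.078),matchbox=tc(229,352,.014),pad_side=sc(243,150,.078)).items():print(n,p,rk(p))
for q in[(175,213),(247,205),(257,275),(183,288)]:
  p=tc(*q,.078);print(p,rk(p))
o=ctrl.get_obs();print(o['time_s'])
E
```

```text
[0.501  0.2399 0.034 ]
[0.3951 0.2201 0.034 ]
[ 0.5689 -0.1838  0.034 ]
[ 0.4625 -0.1994  0.034 ]
rack [0.4819 0.0192 0.034 ] 0.42698050739888394 0.10764989928246887 0.15901381119834235 0.16521427376588296
paddle [0.4467 0.1213 0.078 ] [-0.0186  0.1063]
jarlid [0.4543 0.0533 0.092 ] [-0.0218  0.038 ]
wallfar [0.5295 0.026  0.034 ] [ 0.0481 -0.0008]
tin [ 0.473  -0.0148  0.084 ] [-0.0142 -0.0322]
rpaddle [ 0.4825 -0.0942  0.078 ] [-0.0173 -0.1121]
matchbox [0.3793 0.1141 0.014 ] [-0.0863  0.11  ]
pad_side [0.4404 0.1107 0.078 ] [-0.0264  0.0969]
[0.467  0.1455 0.078 ] [0.0053 0.127 ]
[0.4714 0.1014 0.078 ] [0.0027 0.0828]
[0.4287 0.0959 0.078 ] [-0.0403  0.0841]
[0.4214 0.1411 0.078 ] [-0.0405  0.1299]
0.1
```

```bash
cat >> h.py <<'E'
c=np.array([.4819,.0192]);yaw=.162
Rz=np.array([[np.cos(yaw),-np.sin(yaw)],[np.sin(yaw),np.cos(yaw)]])
def w(x,y):return c+Rz@np.array([x,y])
def err(tx,ty,tz):
    from scipy.spatial.transform import Rotation as Ro
    o=ctrl.get_obs();R=Ro.from_euler('xyz',o['eef_rot']).as_matrix()
    return R.T@(np.array([tx,ty,tz])-o['ee_pos'])*1000
E
python3 - <<'E'
from h import *
t=w(-.0185,.112);print(t)
print(err(*t,.227),'yaw target',np.pi/2+yaw, 'spin', 2.684-np.pi/2-yaw)
for u,v in[(199,170)]:print(ray("top",u,v,.14))
print(ray("top",209,226,.07))
E
```

```text
[0.44557748 0.12674964]
[-3.43698695e+02 -2.39149685e+02  1.62793346e-01] yaw target 1.7327963267948965 spin 0.9512036732051036
[0.66381885 0.31764849 0.14      ]
[0.53536885 0.3045741  0.07      ]
```

```bash
python3 -m creep '{"xyz": [[-30,-21,0],[-38,-27,0],[-38,-27,0],[-38,-27,0],[-38,-27,0]], "spin": [0,0,0,0,0]}' 0 20
python3 -m creep '{"xyz": [[-38,-27,0],[-38,-27,0],[-38,-27,0],[-38,-25,0],[0,0,0]], "spin": [0,0,0,0,0.15]}'
python3 -m creep '{"xyz": [[0,0,0],[0,0,0],[0,0,0],[0,0,0],[0,0,0]], "spin": [0.16,0.16,0.16,0.16,0.16]}'
python3 - <<'E'
from h import *
print(err(*w(-.0185,.112),.14),ctrl.get_obs()['eef_rot'])
E
```

```text
time_s: 0.72
ee_pos: [0.3497, 0.2958, 0.2273]
eef_rot: [-3.141, -0.0, 2.684]
force: [0.2, 1.0, -0.8]
grip_width: 0.0476
time_s: 1.35
ee_pos: [0.4397, 0.1328, 0.2271]
eef_rot: [-3.141, -0.0, 2.529]
force: [-0.8, 0.2, -0.8]
grip_width: 0.0004
time_s: 1.98
ee_pos: [0.4387, 0.1349, 0.2272]
eef_rot: [-3.141, 0.0, 1.729]
force: [0.6, -0.1, -0.4]
grip_width: 0.0003
[-9.14252378  5.59942668 87.19267774] [-3.14097451e+00  4.82106461e-05  1.72855699e+00]
```

```bash
python3 -m creep '{"xyz": [[-9,6,20],[0,0,30],[0,0,30],[0,0,0]], "spin": [0,0,0,0]}'
python3 - <<'E'
from h import *
import cv2
print(err(*w(-.0185,.112),.14))
a=ctrl.camera("top");b=ctrl.camera("side")
r=lambda t:cv2.resize(t[:,:,::-1],None,fx=4,fy=4,interpolation=cv2.INTER_CUBIC)
cv2.imwrite("pics/t1.png",r(a[190:310,220:400]));cv2.imwrite("pics/s1.png",r(b[150:290,170:350]))
o=ctrl.get_obs()['ee_pos']-[0,0,.022];print(proj("side",o),proj("top",o))
E
```

```text
time_s: 2.48
ee_pos: [0.4452, 0.1268, 0.1459]
eef_rot: [-3.138, 0.0, 1.734]
force: [0.1, 0.7, 0.7]
grip_width: 0.0003
[-0.10479654  0.38488921  5.91062657]
[229.15413614 205.59463052] [280.5598956  261.21647518]
```

View pics/s1.png

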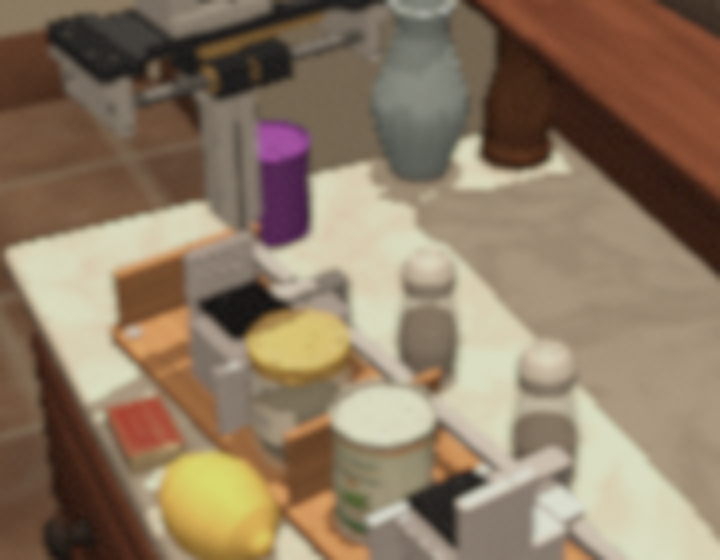

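View pics/t1.png

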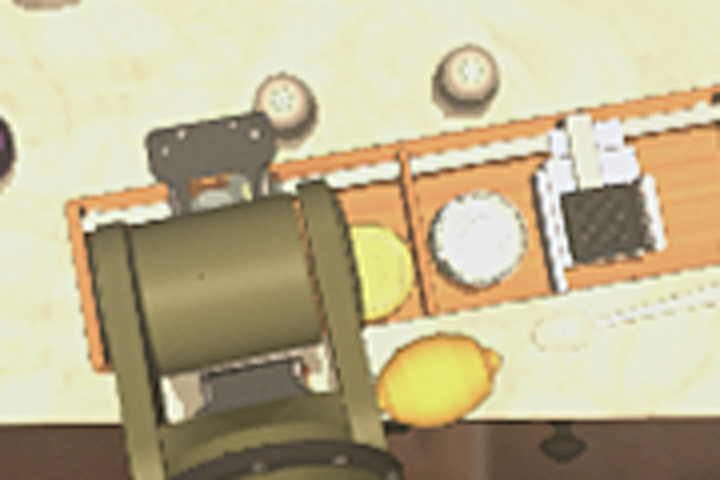

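```bash
python3 - <<'E'
from h import *
f=lambda x,y,z:(proj("side",np.r_[w(x,y),z])-[170,150])*4+1.5
print("tabtop ends",f(-.0185-.023,.130,.104),f(-.0185+.023,.130,.104))
for dx,dy in[(-22,22),(22,22),(22,-22),(-22,-22)]:print(dx,dy,f(-.0185+dx/1e3,.1063+dy/1e3,.078))
o=ctrl.get_obs()['ee_pos']-[0,0,.022];print((proj("side",o)-[170,150])*4+1.5)
E
python3 - <<'E'
import cv2
t=cv2.imread("pics/s1.png")[180:380,150:400];cv2.imwrite("pics/s1z.png",cv2.resize(t,None,fx=3,fy=3,interpolation=cv2.INTER_CUBIC))
E
```

```text
tabtop ends [189.04527936 255.73059912] [257.06034276 231.47542435]
-22 22 [194.96282989 293.47543079]
22 22 [259.18510315 269.75889904]
22 -22 [297.91942826 303.36009742]
-22 -22 [232.65227502 328.49038395]
[238.11654456 223.87852209]
```

View pics/s1z.png

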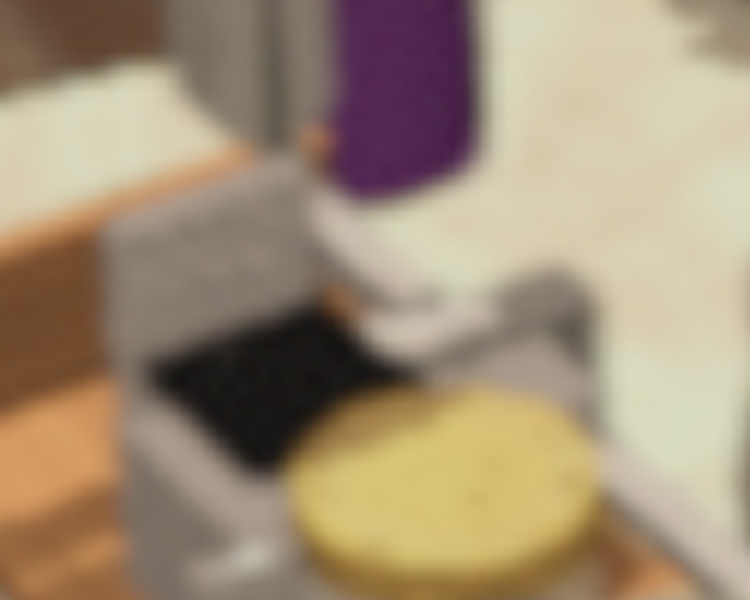

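The tip sits above the paddle, about 10 mm inside the tab. Descending in stages.

```bash
python3 -m creep '{"xyz": [[0,0,15],[0,0,16],[0,0,10],[0,0,0]], "spin": [0,0,0,0]}'
python3 -m creep '{"xyz": [[0,0,3],[0,0,3],[0,0,0]], "spin": [0,0,0]}'
```

```text
time_s: 3.08
ee_pos: [0.4458, 0.1269, 0.1056]
eef_rot: [-3.14, 0.0, 1.734]
force: [-0.3, -0.5, 0.9]
grip_width: 0.0003
time_s: 3.45
ee_pos: [0.4462, 0.127, 0.1004]
eef_rot: [-3.142, 0.0, 1.734]
force: [-0.4, -0.7, 0.7]
grip_width: 0.0002
```

```bash
python3 -m creep '{"xyz": [[0,0,3],[0,0,0]], "spin": [0,0]}'
python3 -m creep '{"xyz": [[0,0,3],[0,0,0]], "spin": [0,0]}'
python3 -m creep '{"xyz": [[0,0,3],[0,0,0]], "spin": [0,0]}'
```

```text
time_s: 3.7
ee_pos: [0.4464, 0.127, 0.0975]
eef_rot: [3.141, 0.0, 1.734]
force: [0.5, 0.1, 1.0]
grip_width: 0.0004
time_s: 3.95
ee_pos: [0.4463, 0.1271, 0.0945]
eef_rot: [3.141, -0.0, 1.734]
force: [-0.8, -0.7, 4.0]
grip_width: 0.0006
time_s: 4.2
ee_pos: [0.4463, 0.127, 0.0914]
eef_rot: [3.141, 0.0, 1.734]
force: [-0.6, -0.7, 5.2]
grip_width: 0.0007
```

```bash
python3 -m creep '{"xyz": [[0,0,1.5],[0,0,0]], "spin": [0,0]}'
python3 -m creep '{"xyz": [[0,0,1.5],[0,0,0]], "spin": [0,0]}'
```

```text
time_s: 4.45
ee_pos: [0.4464, 0.127, 0.0902]
eef_rot: [3.141, 0.0, 1.734]
force: [-0.1, 0.4, 6.2]
grip_width: 0.0003
time_s: 4.7
ee_pos: [0.4466, 0.1272, 0.0897]
eef_rot: [3.14, -0.0, 1.734]
force: [-5.1, 0.2, 22.3]
grip_width: 0.0006
```

Fully down (bottomed). Ease off 1 mm, then push along tool +x (rack +y).

```bash
python3 -m creep '{"xyz": [[0,0,-1],[3,0,0],[4,0,0],[4,0,0],[0,0,0]], "spin": [0,0,0,0,0]}'
python3 -m creep '{"xyz": [[5,0,0],[5,0,0],[5,0,0],[0,0,0]], "spin": [0,0,0,0]}'
```

```text
time_s: 5.32
ee_pos: [0.4447, 0.1381, 0.09]
eef_rot: [3.141, -0.0, 1.734]
force: [-2.6, 0.7, 12.1]
grip_width: 0.0005
time_s: 5.82
ee_pos: [0.4422, 0.153, 0.09]
eef_rot: [3.141, -0.0, 1.734]
force: [-3.0, 0.7, 11.9]
grip_width: 0.0007
```

Run:
```python
from h import *
import cv2
b=ctrl.camera("side");a=ctrl.camera("top")
cv2.imwrite("pics/s2.png",cv2.resize(b[180:280,180:310,::-1],None,fx=6,fy=6,interpolation=cv2.INTER_CUBIC))
cv2.imwrite("pics/t2.png",cv2.resize(a[200:300,220:350,::-1],None,fx=6,fy=6,interpolation=cv2.INTER_CUBIC))
```

```text
(no output)
```

View pics/s2.png

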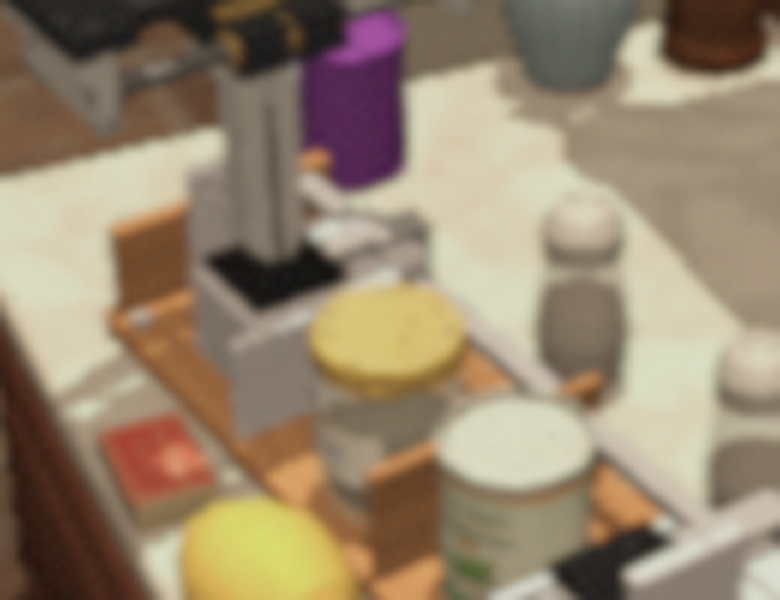

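The jaw has moved back along with the finger, and the jar stayed put. Continuing.

```bash
python3 -m creep '{"xyz": [[5,0,0],[5,0,0],[5,0,0],[5,0,0],[5,0,0]], "spin": [0,0,0,0,0]}'
python3 -m creep '{"xyz": [[5,0,0],[5,0,0],[3,0,0],[0,0,0]], "spin": [0,0,0,0]}'
python3 -m creep '{"xyz": [[3,0,0],[3,0,0],[0,0,0]], "spin": [0,0,0]}'
```

```text
time_s: 6.55
ee_pos: [0.4382, 0.1774, 0.09]
eef_rot: [3.141, 0.0, 1.734]
force: [-1.9, -3.4, 10.8]
grip_width: 0.0006
time_s: 7.05
ee_pos: [0.436, 0.1904, 0.09]
eef_rot: [3.141, -0.0, 1.734]
force: [-2.3, 0.4, 11.5]
grip_width: 0.0003
time_s: 7.42
ee_pos: [0.4353, 0.1958, 0.09]
eef_rot: [3.141, 0.001, 1.734]
force: [0.2, -4.9, 10.2]
grip_width: 0.0004
```

```bash
python3 -m creep '{"xyz": [[3,0,0],[0,0,0]], "spin": [0,0]}'
python3 -m creep '{"xyz": [[3,0,0],[0,0,0]], "spin": [0,0]}'
python3 -m creep '{"xyz": [[3,0,0],[0,0,0]], "spin": [0,0]}'
```

```text
time_s: 7.68
ee_pos: [0.4349, 0.1987, 0.0899]
eef_rot: [3.141, 0.001, 1.734]
force: [1.4, -5.3, 8.5]
grip_width: 0.0004
time_s: 7.92
ee_pos: [0.4346, 0.1999, 0.0899]
eef_rot: [3.141, 0.004, 1.734]
force: [3.2, -22.8, 11.4]
grip_width: 0.0006
time_s: 8.18
ee_pos: [0.4346, 0.2003, 0.0898]
eef_rot: [-3.141, 0.009, 1.734]
force: [7.1, -48.3, 16.7]
grip_width: 0.0005
```

Hard stop met (48 N). I'll ease the side load without reversing, then lift straight up.

```bash
python3 -m creep '{"xyz": [[-4,0,0],[0,0,0],[0,0,-5],[0,0,-10],[0,0,0]], "spin": [0,0,0,0,0]}'
python3 -m creep '{"xyz": [[-3,0,-10],[0,0,-30],[0,0,-40],[0,0,-40],[0,0,0]], "spin": [0,0,0,0,0]}'
python3 - <<'E'
from h import *
import cv2
b=ctrl.camera("side")
cv2.imwrite("pics/s3.png",cv2.resize(b[180:280,180:310,::-1],None,fx=6,fy=6,interpolation=cv2.INTER_CUBIC))
E
```

```text
time_s: 8.8
ee_pos: [0.4337, 0.1997, 0.1043]
eef_rot: [-3.14, 0.002, 1.734]
force: [-2.2, -11.8, 8.9]
grip_width: 0.0007
time_s: 9.43
ee_pos: [0.4353, 0.1985, 0.2272]
eef_rot: [3.137, -0.001, 1.734]
force: [0.9, -0.3, -0.5]
grip_width: 0.0006
```

View pics/s3.png

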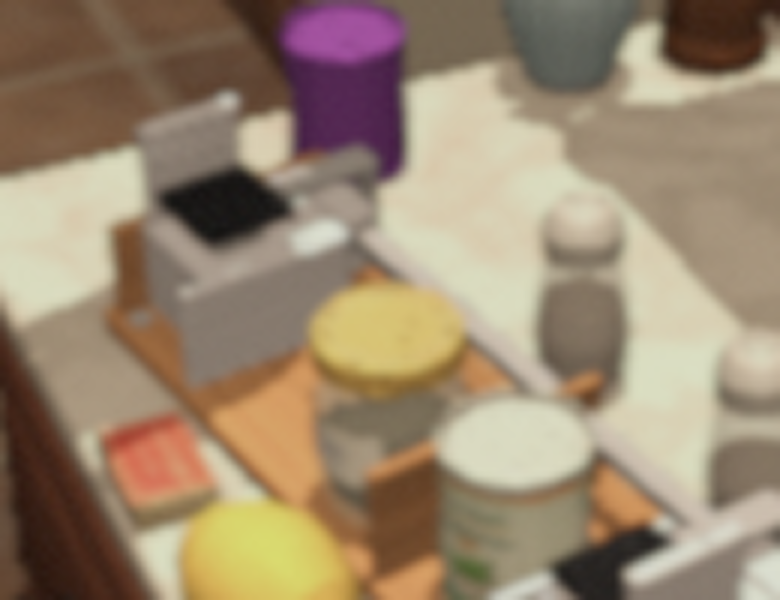

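```bash
python3 -m creep '{"xyz": [[40,0,-10],[50,0,0],[50,0,0],[50,0,0],[40,0,0]], "spin": [0,0,0,0,0]}'
python3 - <<'E'
from h import *
import cv2
a=ctrl.camera("top")
cv2.imwrite("pics/t4.png",cv2.resize(a[200:300,230:420,::-1],None,fx=4,fy=4,interpolation=cv2.INTER_CUBIC))
for q in [(143,130),(235,97)]:
  p=ray("side",180+(q[0]+.5)/6-.5,180+(q[1]+.5)/6-.5,.104);print(Rz.T@(p[:2]-c))
E
```

```text
time_s: 10.1
ee_pos: [0.3962, 0.4265, 0.2326]
eef_rot: [-3.139, 0.001, 1.735]
force: [-0.4, -0.1, 0.0]
grip_width: 0.0006
[-0.04121051  0.19761131]
[0.00213454 0.19915116]
```

View pics/t4.png

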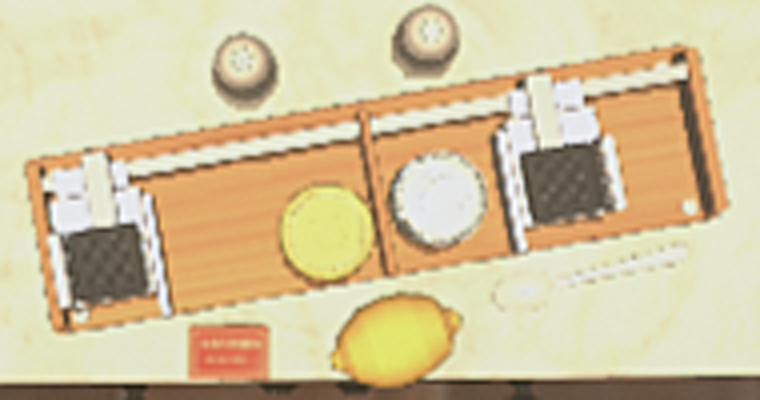

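Run:
```python
from h import *
for z in(.068,.073,.078):
  P=[ray("side",180+(q[0]+.5)/6-.5,180+(q[1]+.5)/6-.5,z) for q in[(162,203),(235,170),(291,206),(220,247)]]
  T=[ray("top",230+(q[0]+.5)/4-.5,200+(q[1]+.5)/4-.5,z) for q in[(63,232),(138,223),(148,293),(72,303)]]
  print(z,Rz.T@(sum(P)[:2]/4-c),Rz.T@(sum(T)[:2]/4-c))
```

```text
0.068 [-0.01601394  0.17822564] [-0.01672472  0.17486408]
0.073 [-0.0195191   0.17123187] [-0.01674621  0.17452742]
0.078 [-0.02302426  0.1642381 ] [-0.01676769  0.17419076]
```

The top view shows the left jaw hard against its end stop, with the jar and tin where they were. The paddle height is ambiguous, so I'll compare it in a fresh unobstructed side view.

Run:
```python
from h import *
import cv2
b=ctrl.camera("side")[:,:,::-1]
a=cv2.imread("pics/side0.png")
n=cv2.resize(b[185:240,190:255],None,fx=6,fy=6,interpolation=cv2.INTER_CUBIC)
o=cv2.resize(a[185:240,205:270],None,fx=6,fy=6,interpolation=cv2.INTER_CUBIC)
cv2.imwrite("pics/cmp.png",np.hstack([o,n]))
```

```text
(no output)
```

View pics/cmp.png

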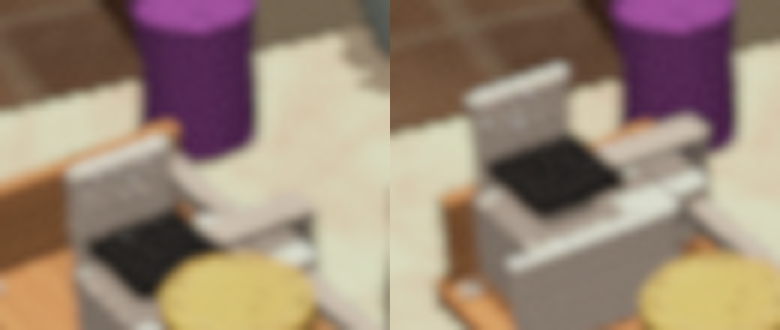

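Relative to the tab, the paddle sits at the same height as at the start. I'll confirm with a light touch, since the 5 mm limit is close.

```bash
python3 -m creep '{"xyz": [[-40,0,0],[-50,0,0],[-50,0,0],[-50,0,0],[-46,0,0]], "spin": [0,0,0,0,0]}'
python3 - <<'E'
from h import *
print(err(*w(-.0185,.172),.110))
E
```

```text
time_s: 10.82
ee_pos: [0.435, 0.1898, 0.2334]
eef_rot: [-3.14, 0.0, 1.733]
force: [0.4, 0.3, 0.5]
grip_width: 0.0005
[ -3.88118963   0.44257182 123.35744725]
```

```bash
python3 -m creep '{"xyz": [[-4,0,30],[0,0,40],[0,0,40],[0,0,14],[0,0,0]], "spin": [0,0,0,0,0]}'
python3 -m creep '{"xyz": [[0,0,6],[0,0,3],[0,0,0]], "spin": [0,0,0]}'
python3 -m creep '{"xyz": [[0,0,1],[0,0,0]], "spin": [0,0]}'
python3 -m creep '{"xyz": [[0,0,1],[0,0,0]], "spin": [0,0]}'
```

```text
time_s: 11.45
ee_pos: [0.4359, 0.1879, 0.1101]
eef_rot: [-3.14, 0.0, 1.734]
force: [0.0, 0.7, 1.0]
grip_width: 0.0009
time_s: 11.82
ee_pos: [0.4362, 0.1883, 0.1017]
eef_rot: [3.141, -0.0, 1.734]
force: [0.4, -0.4, 0.2]
grip_width: 0.0005
time_s: 12.08
ee_pos: [0.4362, 0.1882, 0.1005]
eef_rot: [3.141, -0.0, 1.734]
force: [-0.8, -0.4, 0.8]
grip_width: 0.0006
time_s: 12.32
ee_pos: [0.4361, 0.1882, 0.0994]
eef_rot: [3.142, 0.0, 1.734]
force: [-0.6, 0.1, 0.4]
grip_width: 0.0005
```

```bash
for i in 1; do python3 -m creep '{"xyz": [[0,0,1],[0,0,0]], "spin": [0,0]}'; done
python3 -m creep '{"xyz": [[0,0,1],[0,0,0]], "spin": [0,0]}'
python3 -m creep '{"xyz": [[0,0,1],[0,0,0]], "spin": [0,0]}'
```

```text
time_s: 12.58
ee_pos: [0.4362, 0.1882, 0.0985]
eef_rot: [3.142, 0.0, 1.734]
force: [-0.9, -0.5, 3.3]
grip_width: 0.0005
time_s: 12.82
ee_pos: [0.4362, 0.1882, 0.0975]
eef_rot: [3.141, -0.0, 1.734]
force: [-1.3, -1.0, 2.5]
grip_width: 0.0005
time_s: 13.08
ee_pos: [0.4362, 0.1882, 0.0964]
eef_rot: [3.142, 0.0, 1.734]
force: [-0.8, -0.6, 3.2]
grip_width: 0.0003
```

Contact comes at TCP z ≈ 0.0985, and bottoming was at ≈ 0.090, so the paddle rests only about 1.5 mm down. Withdrawing.

```bash
python3 -m creep '{"xyz": [[0,0,-10],[0,0,-30],[0,0,-40],[0,0,-40],[0,0,-10]], "spin": [0,0,0,0,0]}'
python3 -m creep '{"xyz": [[40,0,0],[50,0,0],[50,0,0],[40,0,0],[0,0,0]], "spin": [0,0,0,0,0]}'
python3 - <<'E'
from h import *
import cv2
a=ctrl.camera("top");b=ctrl.camera("side")
cv2.imwrite("pics/t5.png",cv2.resize(a[200:300,230:420,::-1],None,fx=4,fy=4,interpolation=cv2.INTER_CUBIC))
cv2.imwrite("pics/s5.png",b[:,:,::-1])
E
```

```text
time_s: 13.7
ee_pos: [0.4367, 0.1884, 0.2291]
eef_rot: [3.138, -0.001, 1.734]
force: [-0.1, -0.5, -0.1]
grip_width: 0.0007
time_s: 14.32
ee_pos: [0.4059, 0.3675, 0.2252]
eef_rot: [-3.14, 0.001, 1.737]
force: [-0.7, -0.3, 0.1]
grip_width: 0.0003
```

View pics/t5.png

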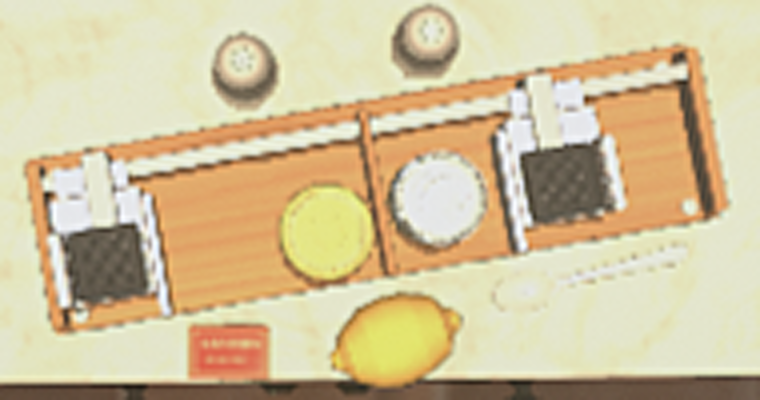

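View pics/s5.png

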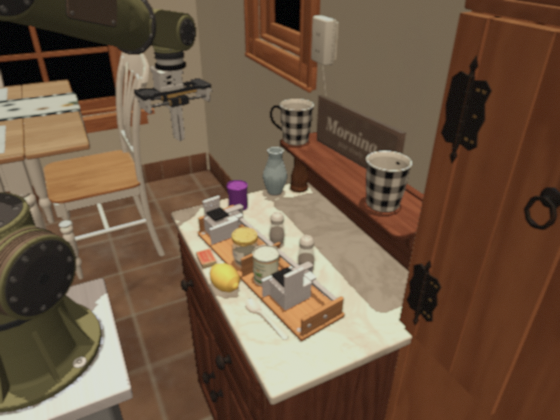

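The left jaw is home (paddle at ≈ (105,263) in the top crop). The jar, tin, right jaw and bystanders are unmoved, and the arm is clear of everything.

```bash
python3 -c "
from station import ctrl
print(ctrl.hand_in())"
```

```text
the job is handed in; nothing more can be done
None
```

I opened the jar's bay, which is the left one, and handed the job in at about 14.4 s; no verdict was given. With the fingers closed, I pressed the left jaw's paddle fully down. Keeping it down, I pushed the jaw back until it met a hard stop at about 48 N, then lifted straight off.

- **Jaw:** the pictures show it against its end stop. The tab is about 67 mm further back than at the start.
- **Everything else:** the jar, tin, tin's jaw and nearby things look unmoved in the pictures, and the arm is clear of them with about 0 N on the tool.
- **Paddle (checks disagreed):** the pictures alone put it about 4–7 mm down, too uncertain against the 5 mm limit. A light touch afterwards met it about 8.5 mm above its lowest point, so it rests only about 1.5 mm down. I relied on the touch.

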